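Close up the vial carrier for the courier

TASK

Close up the insulated vial carrier for transport. First fold the orange-framed hold-down flap down flat over the vials while the lid still stands open, then swing the blue lid shut over it and press its front edge down until the spring catch snaps over the lid's lip. Only push with the fingers: grip and lift nothing, do not slam the lid, and leave the vials seated in their holes and the things around the carrier where they are.

Things in the scene. Friction and masses are not known exactly. Their poses are not given: they have to be found in the camera images.
- carrier: White insulated box, fixed to the worktop, 176 (x) by 230 (y) mm, rim at z = 118 mm. Origin: centre of its underside. Its x points from front (towards the robot) to back (lid hinge), y to its left, z up. Right part (y -102 to +24 mm): dark block with six holes, four hold vials (caps up to z = 111 mm). Left part: two blue gel bricks up to z = 105 mm. A tall instrument stands to its left.
- flap (a joint): Hold-down flap, clear plate in an orange frame, 140 (x) by 136 by 5 mm. Hinge along carrier x at carrier y = -100, z = 116.5 mm (right inner wall). 0 = flat over the caps, free edge to the left; 1.57 = upright; it starts leaning a little outward (right); stop at 1.83. A friction hinge (0.09 N m) holds any angle, so it must be pushed all the way down. Standing, it blocks the lid.
- flap_edge (a point): Middle of the flap's free edge, 136 mm from the flap's hinge, on the face that is on top when flat and outside (right) when upright. A thumb lip, 50 mm wide, stands 6 mm out of this face along the edge here.
- lid (a joint): Blue lid, 230 mm wide (y), hollow below. Hinge along carrier y at carrier x = +90, z = 120 mm. Its outer face lies 34 mm off the hinge axis, its front edge 180 mm from the hinge. 0 = fully shut (top at z = 154 mm), 1.57 = upright, stop at 1.80. Friction hinge (0.5 N m) holds any angle. Its front lip meets the catch at about 0.08; then about 15 N down near the front edge snaps it home to 0.
- lid_edge (a point): Point on the lid's outer face (the top face when shut), in the middle of its width, 165 mm from the hinge axis, 15 mm from the front edge.
- catch (a joint): Sprung steel catch, 36 mm wide, standing at the middle of the carrier's front, carrier x -92 to -103 mm, up to z = 140 mm. 0 = at rest; its sloped nose gives way outward, to about 0.1 rad, as the lid's lip is pressed past it, then springs back to 0 over the lip. A lid not pressed far enough stays on the nose at 0.03 to 0.08.
- vial_1_mid (a point): Vial standing in the block, 26 mm dia, 95 mm high, loose; point at half its height. Seated: 64 mm above the worktop, upright.
- vial_2_mid (a point): Another such vial in the block, half-way up.
- vial_3_mid (a point): Another such vial in the block, half-way up.
- vial_4_mid (a point): Another such vial in the block, half-way up.
- bench_vial: Bystander: a vial with a white cap, 26 mm dia, 95 mm high, standing on the worktop to the right of the carrier. Origin: centre of its foot.
- septa_tin: Bystander: round tin with a blue lid, 62 mm dia, 30 mm high, to the right of the carrier. Origin: centre of its foot.
- marker: Bystander: black marker pen, 134 mm long, 19 mm thick, lying to the left of the carrier. Origin: its centre, on the worktop.
- bottle: Bystander: brown reagent bottle with a white cap, 60 mm dia, 147 mm high, to the right. Origin: centre of its foot.
Mind the look-alikes: they are no part of the job. What is shaped like the part that bears vial_3_mid but brown or yellow is not meant.

How it is judged:
By the outcome, as a careful person would: the job done as asked, in the order asked, and still so for the second after the job is handed in, with the robot touching nothing.
It also fails if it takes over 58 s, if anything falls off the work surface, if the arm or the gripper's body presses on something with over 40 N, if the wrist force passes 120 N, or if a joint passes its speed limit or range.

ROBOT

A 7-joint arm with a two-finger parallel gripper is mounted at the origin on a cart in front of the work surface, level with it; the furniture and walls round the work are solid. World frame = base frame: x ahead of the robot, y to its left, z up, the work surface at z = 0. Lengths are in m, angles in rad, forces in N, time in s.
With the tool pointing down it reaches from about 0.4 to 0.85 m from the base axis. Payload 4.5 kg.
Tool frame: the origin (TCP) lies midway between the tips of the shut fingers; the grasp point (between the pads) lies 19 mm behind it; z points along the fingers, y is the line along which they close (so a half turn about z gives the same grasp; the last joint's range is limited). The gripper opens to 85 mm and grips with 20 to 120 N. Pads are 22 mm wide; open, the fingers measure 114 mm over their backs; the gripper's body (76 mm by 85 mm) begins 54 mm behind the grasp point. The pads swing forward as they close: fully open they stand 13 mm farther back than shut.
Start: joints at [1.144, 0.689, -0.195, 1.565, 0.157, 0.902, -0.215], TCP at [0.278, -0.56, 0.231] pointing down, gripper open.
Joint ranges: [-3.01, 3.01], [-0.46, 2.08], [-1.47, 1.51], [0.13, 2.56], [-1, 4.14], [0.04, 2.09], [-2.66, 2.66]. Speed limits (rad/s): [2.57, 2.57, 3.14, 3.14, 3.14, 3.14, 3.14].

INTERFACE

Orientations are given as a rotation vector (axis times angle).
In Python, from bench import robot gives the robot as it stands.
- The arm moves only by the tool step_arm, never from a script. Its argument "deltas" is text: rows parted by semicolons, each of 4 numbers parted by spaces: the shift along the tool's x, y, z as a fraction of full scale, then the turn about the tool's z as a fraction of full scale. In form: tx ty tz twist; .... A call has 1 to 20 rows; each row is the pose to reach, as a shift and turn from the pose commanded when the call began, along the tool's axes at that moment, turning the shorter way round; what a row does not reach only later rows make up. Full scale, the value 1, is 0.3 m for a shift and 360 degrees for a turn. A row lasts 1/10 s, in which the tool goes at most 50 mm and 8.59 degrees, less where a joint would pass 70% of its speed; a pose out of reach is approached as far as the arm can. A call with a number of a shift or a turn outside -1 to 1 is refused whole. A call with a gripper value outside its range is refused whole. "claw" is the closure, from -1 (fully open) to 1 (shut), so that 0 is half open, set as the call begins (left out, the last holds). The fingers move at their own pace and stop on an object; the grip force is fixed at half the most. Time passes only in rows, so rows that repeat a pose let the fingers close. It gives the time, the measured TCP pose, the force, the opening and the grip force at its end, in the units of the state.
- robot.observe(): the state, without advancing time (a new reading comes with each control period).
- robot.grab_frame(name): name is "side" or "top"; returns (picture, depth): 400x640x3 uint8, blue, green, red; 400x640 float32, m along the optical axis (not along the pixel's ray), 0 where there is no reading.
- robot.camera_info(name): a dict with "vfov" (degrees; the focal length in pixels is half the picture's height over the tangent of half this angle, whatever the lens; pixels are square), "cx", "cy" (the principal point, pixels), "R" (3x3) and "t" (3): a world point X has camera coordinates R X + t. Camera axes: x right, y down, z forward; pixel columns grow to the right and rows downward; lengths in m; the calibration is good to about 2 mm. A picture is of the moment at which its call begins. camera_info takes no time and is no camera call.
- robot.finish_job(): hands the job in; it is judged then, once.
The state is a dict: "time_s": time; "joints": joint angles; "qvel": joint speeds; "effort": joint torques, N m; "position": TCP position; "orientation": TCP orientation; "ft_force": force on the tool from outside, world axes, zero at the start; "ft_torque": the same for the moment, N m; "width": opening from 0.0 (shut) to 1.0 (fully open); "finger_force": force on a finger pad.
Only numpy, scipy, OpenCV 4.12 (cv2) and the standard library are available. Lean on these libraries where they do the work, as an engineer would, in place of code of your own. Each camera call takes 0.05 s, during which the arm holds its last target. There are 200 camera calls.

## Working session

There is one attempt and no reset: what is moved stays moved. The work goes in short steps, Python scripts to look and compute and a tool call to move; the robot and the scene stay as the last step left them, time stands still between calls to the robot, and variables do not carry over. Pictures are saved under pics/ and viewed, at most 10 in all, crops included, and the job is handed in when it is done.

Besides the shell and the picture viewer there is one more tool, called after "Call:" as name(argument=value, ...) on one line, values as JSON. step_arm: Moves the arm, as the interface text tells. Its arguments: {"type":"object","properties":{"deltas":{"type":"string"},"claw":{"type":"number"}},"required":["deltas"]}

```bash
mkdir -p pics; cat > h.py <<'E'
import numpy as np,cv2
from bench import robot
def grab(n):
    im,d=robot.grab_frame(n);c=robot.camera_info(n);return im,d,c
def world(d,c):
    f=200/np.tan(np.radians(c["vfov"]/2));v,u=np.mgrid[:400,:640]
    P=np.stack([(u-c["cx"])/f*d,(v-c["cy"])/f*d,d],-1)
    return (P-np.array(c["t"]))@np.array(c["R"])
def pix(X,c):
    f=200/np.tan(np.radians(c["vfov"]/2));p=np.array(c["R"])@X+c["t"];return c["cx"]+f*p[0]/p[2],c["cy"]+f*p[1]/p[2]
E
python3 - <<'E'
from h import *
for n in("side","top"):
    im,d,c=grab(n);cv2.imwrite(f"pics/{n}0.png",im);np.savez(f"{n}0.npz",im=im,d=d)
    print(n,c)
s=robot.observe();print(s["position"],s["orientation"],s["time_s"],s["ft_force"])
E
```

```text
side {'vfov': 51.20061912886406, 'cx': 316.4190874254145, 'cy': 204.12384501014103, 'R': array([[-0.22389303, -0.97459583,  0.00590662],
       [-0.66931373,  0.14934987, -0.72781437],
       [ 0.70844269, -0.16690594, -0.68574876]]), 't': array([0.00694003, 0.47183603, 0.64023255])}
top {'vfov': 55.837891372468206, 'cx': 319.9195415657728, 'cy': 195.2478977460332, 'R': array([[ 0.00462962, -0.99979425,  0.01974885],
       [-0.99467023, -0.00663834, -0.10289345],
       [ 0.10300338, -0.01916724, -0.99449632]]), 't': array([-0.12225614,  0.53480571,  1.02577313])}
[ 0.27762768 -0.55930516  0.23055336] [-3.05699474e+00 -7.17212160e-01  7.44112377e-04] 0.1 [-0.54932512 -0.18699812 -0.08496889]
```

View pics/side0.png

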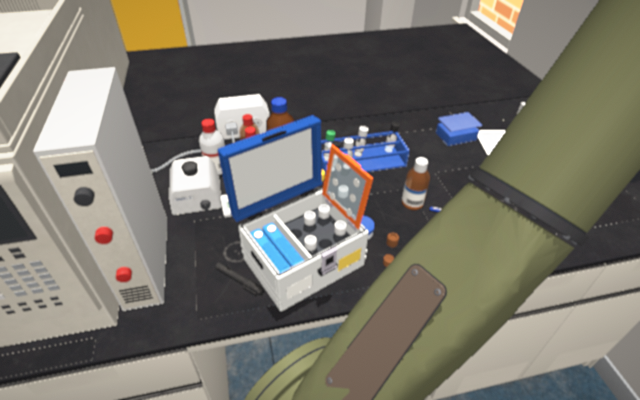

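View pics/top0.png

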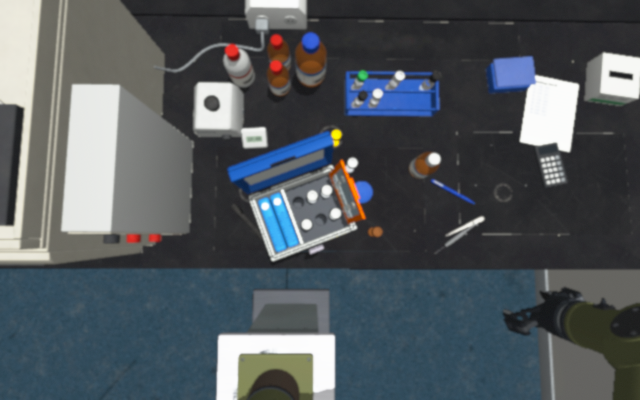

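```bash
cat > fit.py <<'E'
from h import *
z=np.load("top0.npz");im,d=z["im"],z["d"];c=robot.camera_info("top");W=world(d,c)
hsv=cv2.cvtColor(im,cv2.COLOR_BGR2HSV)
v,u=np.mgrid[:400,:640];roi=(u>220)&(u<400)&(v>120)&(v<275)&(d>0)
m=roi&(abs(W[...,2]-.118)<.006)&(hsv[...,1]<60)&(hsv[...,2]>120)
n,l,st,_=cv2.connectedComponentsWithStats(m.astype(np.uint8));print(st[1:][st[1:,4]>20])
k=1+np.argmax(st[1:,4]);P=W[m]
r=cv2.minAreaRect((W[l==k][:,:2]*1000).astype(np.float32));print(r,cv2.boxPoints(r))
r=cv2.minAreaRect((P[:,:2]*1000).astype(np.float32));print('all',r)
for nm,lo,hi in(("orange",5,15),("blue",105,118)):
    q=roi&(hsv[...,0]>=lo)&(hsv[...,0]<=hi)&(hsv[...,1]>150)&(hsv[...,2]>60)&(W[...,2]>.125)
    Q=W[q];print(nm,len(Q),Q.min(0),Q.max(0)); 
    cc=Q.mean(0);w,V=np.linalg.eigh(np.cov((Q-cc).T));print(cc,w**.5,V[:,0])
# silhouette of rim and gel
big=cv2.resize(im[120:270,210:410],None,fx=4,fy=4,interpolation=cv2.INTER_CUBIC);cv2.imwrite("pics/crop.png",big)
for p in((327,191),(318,197),(334,212),(305,224),(352,163),(265,206),(375,232),(252,225)):print(p,W[p[1],p[0]].round(3))
E
python3 fit.py
```

```text
[[250 166 106  95 991]
 [289 213  10  21  45]]
((481.8830871582031, -71.31645202636719), (174.6873321533203, 229.37857055664062), 21.247400283813477) [[ 358.91376      3.9237766]
 [ 442.03955   -209.86263  ]
 [ 604.8524    -146.55669  ]
 [ 521.7266      67.22972  ]]
all ((481.8830871582031, -71.31645202636719), (174.6873321533203, 229.37857055664062), 21.247400283813477)
orange 341 [ 0.4576277  -0.21221296  0.12523813] [ 0.59195726 -0.14008177  0.25496996]
[ 0.52272738 -0.18047497  0.22034159] [0.002214   0.04172031 0.04906708] [ 0.35468785 -0.91618796 -0.18653728]
blue 2317 [ 0.5284809  -0.14413174  0.12534554] [0.64586766 0.08042166 0.30714225]
[ 0.58474226 -0.03017891  0.25136823] [0.008407   0.07047517 0.07179756] [ 0.92790264  0.35868193 -0.10170524]
(327, 191) [ 0.538 -0.136  0.109]
(318, 197) [ 0.526 -0.113  0.071]
(334, 212) [ 0.484 -0.154  0.108]
(305, 224) [ 0.453 -0.08   0.107]
(352, 163) [ 0.616 -0.203  0.092]
(265, 206) [0.499 0.023 0.107]
(375, 232) [ 0.434 -0.262  0.094]
(252, 225) [0.452 0.07  0.018]
```

View pics/crop.png

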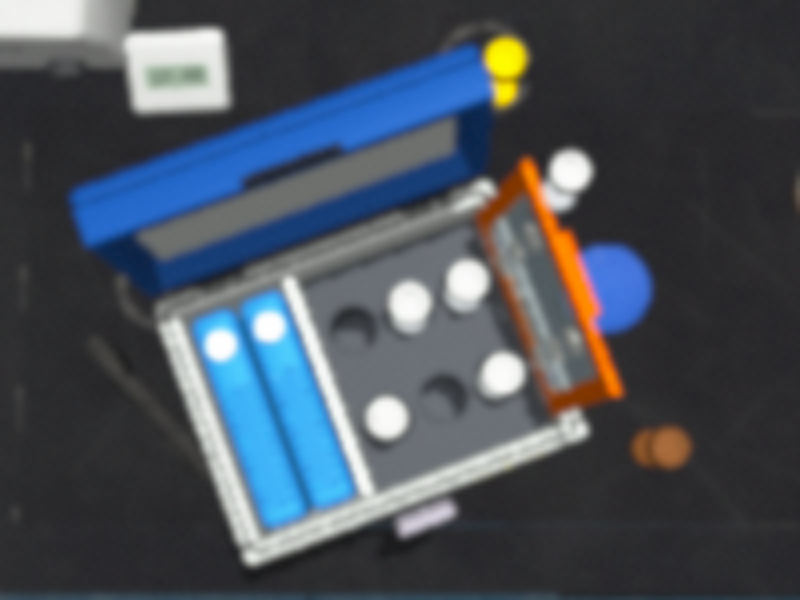

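The four white-capped vials in the block (crop 410,305; 467,283; 385,418; 502,374) are seated. The look-alikes are the brown (665,447) and yellow (505,58) vials standing outside, and the bench vial is the white cap at (570,170). The carrier rim fits 175×229 mm, centred at (0.482, -0.071) with yaw 21.2°. The flap is at about 1.76 and the lid at about 1.67.

I'll approach the outside of the flap with shut fingers.

Call:
step_arm(deltas="0.45 -0.22 0.03 0.0143;0.9 -0.45 0.03 0.0143;0.9 -0.45 0.03 0.0143;0.9 -0.45 0.03 0.0143;0.9 -0.45 0.03 0.0143;0.9 -0.45 0.03 0.0143;0.9 -0.45 0.03 0.0143;0.9 -0.45 0.03 0.0143;0.9 -0.45 0.03 0.0143", claw=1)

```text
time_s: 1.0
position: [0.4586, -0.3201, 0.2221]
orientation: [3.088, 0.577, -0.002]
ft_force: [-0.4, -0.9, 0.1]
width: -0.002
finger_force: 0.0
```

```bash
cat > st.py <<'E'
from h import *
from scipy.spatial.transform import Rotation as Ro
s=robot.observe();a=np.radians(21.25);C=np.array([[np.cos(a),-np.sin(a)],[np.sin(a),np.cos(a)]])
R=Ro.from_rotvec(s["orientation"]).as_matrix();p=np.array(s["position"])
print("t",s["time_s"],"carrier xyz mm",(C.T@(p[:2]-[.482,-.0713])*1000).round(1),round(p[2]*1000,1),"toolyaw",np.degrees(np.arctan2(R[1,0],R[0,0])).round(2),"tilt",R[2].round(3),"F",np.round(s["ft_force"],1),"q",np.round(s["joints"],2),s["width"])
E
python3 st.py
```

```text
t 1.0 carrier xyz mm [-112.  -223.4] 222.1 toolyaw 21.15 tilt [-0.002  0.    -1.   ] F [-0.4 -0.9  0.1] q [ 0.61  0.61 -0.13  1.78  0.11  0.76 -0.79] -0.0024605907952657546
```

Call:
step_arm(deltas="0.11 -0.1 0 0;0.223 -0.195 0 0;0.223 -0.195 0 0;0.223 -0.195 0 0")

```text
time_s: 1.4
position: [0.5005, -0.2408, 0.2222]
orientation: [3.087, 0.579, -0.001]
ft_force: [-0.7, -0.3, 0.8]
width: -0.001
finger_force: 0.0
```

```bash
python3 st.py
```

```text
t 1.4 carrier xyz mm [ -44.2 -164.6] 222.2 toolyaw 21.24 tilt [-0.001  0.    -1.   ] F [-0.7 -0.3  0.8] q [ 0.44  0.61 -0.12  1.79  0.1   0.75 -0.94] -0.0010867594869349339
```

Call:
step_arm(deltas="0 -0.08 -0.007 0;0 -0.16 -0.013 0;0 -0.23 -0.003 0;0 -0.293 0.007 0;0 -0.36 0.04 0;0 -0.42 0.083 0;0 -0.465 0.135 0;0 -0.503 0.2 0;0 -0.52 0.245 0;0 -0.533 0.287 0;0 -0.537 0.32 0;0 -0.537 0.337 0;0 -0.537 0.337 0")

```text
time_s: 2.7
position: [0.4421, -0.0912, 0.1208]
orientation: [3.088, 0.576, -0.002]
ft_force: [-0.1, -0.3, 0.6]
width: 0.003
finger_force: 0.0
```

```bash
python3 st.py; python3 - <<'E'
from h import *
im,d,c=grab("side");cv2.imwrite("pics/side1.png",cv2.resize(im[80:320,150:470],None,fx=2.4,fy=2.4))
E
```

```text
t 2.7 carrier xyz mm [-44.4  -4.1] 120.8 toolyaw 21.13 tilt [-0.001  0.    -1.   ] F [-0.1 -0.3  0.6] q [ 0.14  0.68 -0.06  2.18  0.13  0.29 -1.23] 0.002529615926442012
```

View pics/side1.png

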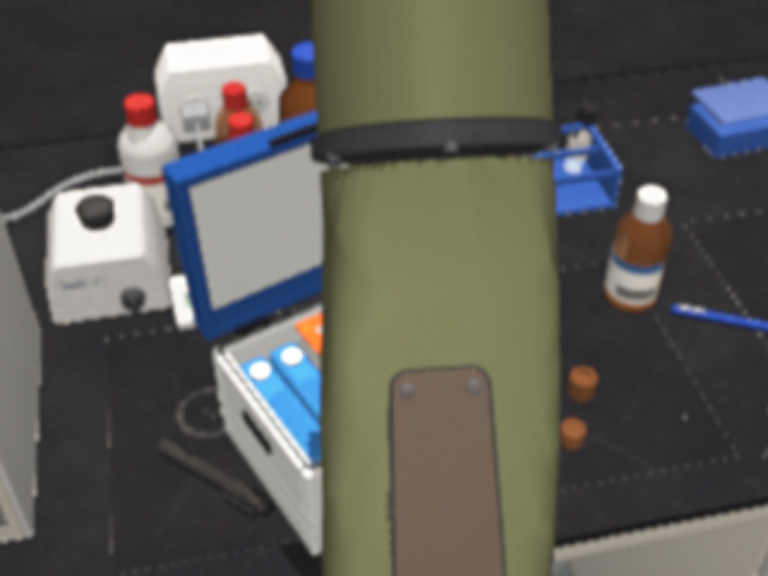

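The flap's orange edge lies near flat. I'll press it fully down.

Call:
step_arm(deltas="0 0 0.004 0;0 0 0.008 0;0 0 0.012 0;0 0 0.012 0")

```text
time_s: 3.15
position: [0.443, -0.0902, 0.1188]
orientation: [3.087, 0.579, 0.003]
ft_force: [-1.6, 0.0, 12.6]
width: 0.002
finger_force: 6.4
```

Flap is bottomed at 12.6 N. I'll rise and look, with the arm clear of the view.

Call:
step_arm(deltas="0 0 -0.1 0;0 0 -0.25 0;0 0 -0.4 0;0 0 -0.55 0;0 0 -0.7 0;0 0 -0.78 0;0.1 0 -0.78 0;0.25 -0.01 -0.78 0;0.4 -0.01 -0.78 0;0.55 -0.01 -0.78 0;0.7 -0.01 -0.78 0;0.74 -0.01 -0.78 0;0.74 -0.01 -0.78 0;0.74 -0.01 -0.78 0")

```text
time_s: 4.55
position: [0.6474, -0.0072, 0.3513]
orientation: [3.087, 0.579, -0.002]
ft_force: [0.0, 0.2, 0.1]
width: -0.003
finger_force: 0.0
```

```bash
python3 st.py; python3 - <<'E'
from h import *
im,d,c=grab("side");a=cv2.resize(im[80:320,150:470],(560,420))
im,d,c=grab("top");b=cv2.resize(im[100:280,200:400],(233,210));b=cv2.resize(im[80:280,220:400],(240,267))
o=np.zeros((420,800,3),np.uint8);o[:,:560]=a;o[:267,560:]=b;cv2.imwrite("pics/s2.png",o)
E
```

```text
t 4.55 carrier xyz mm [177.4  -0.2] 351.3 toolyaw 21.24 tilt [-0.002  0.    -1.   ] F [0.  0.2 0.1] q [ 0.    0.61 -0.12  1.32  0.07  1.21 -1.32] -0.0034349589164577457
```

View pics/s2.png

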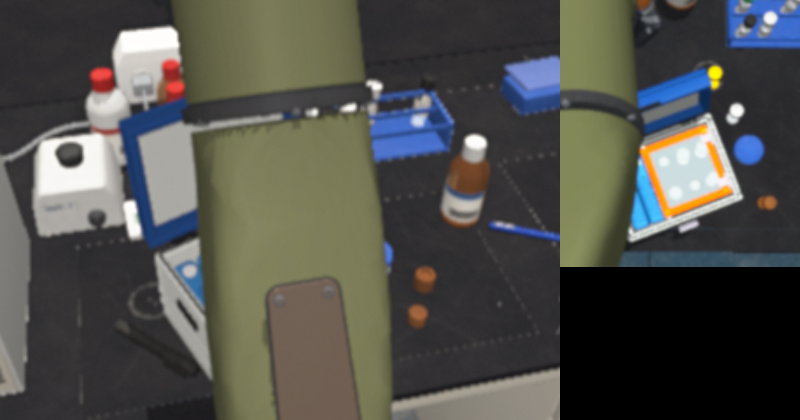

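The top view shows the flap flat with the vials under it and the neighbours unmoved. Next I go down behind the lid and push it over.

Call:
step_arm(deltas="0 0 0.12 0;0 0 0.25 0;0 0 0.28 0;0 0 0.28 0;-0.04 0 0.27 0;-0.08 0 0.265 0;-0.12 0 0.26 0;-0.16 0 0.255 0;-0.2 0 0.247 0;-0.24 0 0.245 0;-0.28 0 0.243 0;-0.32 0 0.245 0")

```text
time_s: 5.85
position: [0.5617, -0.0409, 0.2815]
orientation: [3.087, 0.579, 0.015]
ft_force: [3.0, 1.2, -1.2]
width: -0.0
finger_force: 1.4
```

```bash
python3 st.py
```

```text
t 5.85 carrier xyz mm [85.3 -0.6] 281.5 toolyaw 21.26 tilt [ 0.009  0.002 -1.   ] F [ 3.   1.2 -1.2] q [ 0.07  0.54 -0.13  1.7   0.09  0.89 -1.29] -0.0004104288724760271
```

Call:
step_arm(deltas="-0.028 0 0.006 0;-0.057 0 0.013 0;-0.085 0 0.021 0;-0.113 0 0.03 0;-0.138 0 0.04 0;-0.163 0 0.05 0;-0.187 0 0.063 0;-0.21 0 0.077 0;-0.232 0 0.092 0;-0.253 0 0.107 0;-0.273 0 0.123 0;-0.293 0 0.14 0;-0.312 0 0.158 0;-0.33 0 0.177 0;-0.347 0 0.198 0;-0.363 0 0.22 0;-0.377 0 0.241 0;-0.39 0 0.263 0;-0.402 0 0.285 0;-0.413 0 0.307 0")

```text
time_s: 7.85
position: [0.443, -0.0864, 0.1854]
orientation: [-3.088, -0.579, 0.0]
ft_force: [-0.5, 0.1, 0.2]
width: -0.001
finger_force: 0.5
```

```bash
python3 st.py
```

```text
t 7.85 carrier xyz mm [-41.8   0.1] 185.4 toolyaw 21.26 tilt [-0. -0. -1.] F [-0.5  0.1  0.2] q [ 0.17  0.55 -0.12  2.12  0.13  0.48 -1.25] -0.0006320482067403198
```

```bash
cat > lid.py <<'E'
from h import *
a=np.radians(21.25);C=np.array([[np.cos(a),-np.sin(a)],[np.sin(a),np.cos(a)]])
for n in("top","side"):
    im,d,c=grab(n);W=world(d,c);X=(W[...,:2]-[.482,-.0713])@C
    hsv=cv2.cvtColor(im,cv2.COLOR_BGR2HSV)
    m=(d>0)&(abs(X[...,0])<.12)&(abs(X[...,1])<.12)&(W[...,2]>.12)&(W[...,2]<.35)&(hsv[...,0]>100)&(hsv[...,0]<120)&(hsv[...,1]>150)
    if m.sum()<50: print(n,m.sum());continue
    A=np.c_[X[m][:,0],np.ones(m.sum())];zz=W[...,2][m]
    k=np.ones(len(zz),bool)
    for _ in range(5):
        s=np.linalg.lstsq(A[k],zz[k],rcond=None)[0];r=zz-A@s;k=abs(r)<max(.004,1.5*np.median(abs(r)))
    print(n,m.sum(),k.sum(),"angle",-np.arctan(s[0]),"z at x=-75:",s@[-.075,1])
    cv2.imwrite(f"pics/{n}_lid.png",im[80:320,150:470])
E
python3 lid.py
```

```text
top 3148 3059 angle 0.2125832371050587 z at x=-75: 0.19036770803676492
side 1907 1541 angle 0.20337521193156302 z at x=-75: 0.18828355164116836
```

Call:
step_arm(deltas="0 0 -0.05 0;-0.05 0 -0.05 0;-0.1 0 -0.05 0;-0.1 0 -0.02 0;-0.1 0 0 0;-0.1 0 0.015 0;-0.1 0 0.03 0;-0.1 0 0.045 0;-0.1 0 0.058 0;-0.1 0 0.066 0;-0.1 0 0.07 0;-0.1 0 0.07 0")

```text
time_s: 9.15
position: [0.4155, -0.0972, 0.1649]
orientation: [3.088, 0.579, 0.0]
ft_force: [-0.5, 0.3, 0.7]
width: -0.001
finger_force: 0.0
```

```bash
python3 st.py; python3 lid.py
```

```text
t 9.15 carrier xyz mm [-71.3  -0. ] 164.9 toolyaw 21.26 tilt [ 0.  0. -1.] F [-0.5  0.3  0.7] q [ 0.19  0.57 -0.1   2.21  0.15  0.37 -1.24] -0.0010770919097457972
top 3653 3536 angle 0.06129321301119525 z at x=-75: 0.16396820841449725
side 2186 1910 angle 0.06153401111561858 z at x=-75: 0.16348733126250084
```

Call:
step_arm(deltas="0 0 0.007 0;0 0 0.013 0;0 0 0.02 0;0 0 0.026 0;0 0 0.032 0;0 0 0.037 0;0 0 0.037 0")

```text
time_s: 9.95
position: [0.4157, -0.0972, 0.154]
orientation: [3.087, 0.579, 0.001]
ft_force: [-0.9, -0.6, 4.0]
width: -0.0
finger_force: 2.2
```

```bash
python3 st.py; python3 lid.py
```

```text
t 9.95 carrier xyz mm [-71.2  -0.2] 154.0 toolyaw 21.26 tilt [ 0.001  0.    -1.   ] F [-0.9 -0.6  4. ] q [ 0.18  0.59 -0.09  2.22  0.16  0.33 -1.25] -6.252004235835992e-06
top 3656 3535 angle 0.000509546652873324 z at x=-75: 0.15371859316602549
side 2212 1970 angle -0.0006022490154817368 z at x=-75: 0.153151046794064
```

Lid measures about 0 rad. I'll give a last 2 mm press to make sure it has seated, then retreat.

Call:
step_arm(deltas="0 0 0.003 0;0 0 0.006 0;0 0 0.008 0;0 0 0.008 0")

```text
time_s: 10.45
position: [0.4157, -0.0973, 0.1537]
orientation: [3.086, 0.579, 0.003]
ft_force: [-5.2, 2.1, 34.7]
width: 0.0
finger_force: 17.3
```

Call:
step_arm(deltas="0 0 -0.05 0;0 0 -0.15 0;0 0 -0.3 0;0 0 -0.4 0;0 0.15 -0.4 0;0 0.3 -0.4 0;0 0.45 -0.4 0;0 0.6 -0.4 0;0 0.75 -0.4 0;0 0.9 -0.4 0;0 0.95 -0.4 0;0 0.95 -0.4 0;0 0.95 -0.4 0")

```text
time_s: 11.75
position: [0.5185, -0.3618, 0.2708]
orientation: [-3.086, -0.58, 0.001]
ft_force: [0.1, 0.1, -0.0]
width: -0.0
finger_force: 0.0
```

```bash
python3 st.py; python3 lid.py; python3 - <<'E'
from h import *
o=np.zeros((420,800,3),np.uint8)
im,d,c=grab("side");o[:,:400]=cv2.resize(im[100:310,190:390],(400,420))
im,d,c=grab("top");o[:,400:]=cv2.resize(im[90:300,220:420],(400,420));cv2.imwrite("pics/end.png",o)
E
```

```text
t 11.75 carrier xyz mm [ -71.3 -284. ] 270.8 toolyaw 21.27 tilt [-0.    -0.002 -1.   ] F [ 0.1  0.1 -0. ] q [ 0.61  0.66 -0.14  1.49  0.1   1.   -0.75] -0.00035382104047358264
top 5030 4868 angle 0.0002631961218153512 z at x=-75: 0.15373323805702252
side 4801 4265 angle -0.0016867976746225974 z at x=-75: 0.1530666900263524
```

View pics/end.png

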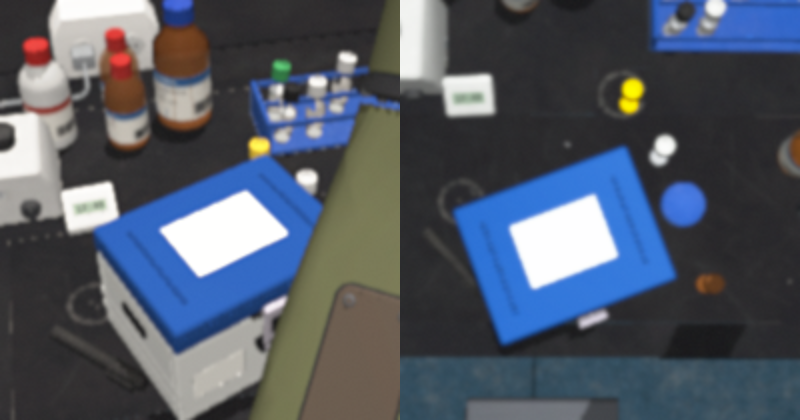

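The lid lies flat at z = 154 mm, with the catch at its front lip (right half, 593,318). The neighbours are in place and the robot is clear.

```bash
python3 -c "
from bench import robot
print(robot.finish_job())"
```

```text
the job is handed in; nothing more can be done
None
```

The flap was folded flat over the vials first, then the lid was swung shut and pressed home to a measured angle of about 0 rad; the camera shows the catch at its lip and the neighbours unmoved, and the job was handed in at about 12 s.

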